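# Hook out the blue specimen tray on the measuring bench

## Robot

A 7-joint arm with a two-finger parallel gripper is mounted at the origin on the work surface. World frame = base frame: x ahead of the robot, y to its left, z up, the work surface at z = 0. Lengths are in m, angles in rad, forces in N, time in s.
With the tool pointing down it reaches from about 0.425 to 0.95 m from the base axis. Payload 4.7 kg.
Tool frame: the origin (TCP) lies at the very end of the fingers, on their centre line; the grasp point (between the pads) lies 19 mm behind it; z points along the fingers, y is the line along which they close (so a half turn about z gives the same grasp; the last joint's range is limited). The gripper opens to 87 mm and grips with 3 to 60 N. Pads are 19 mm wide; open, the fingers measure 117 mm over their backs; the gripper's body (75 mm by 190 mm) begins 51 mm behind the grasp point.
Start: joints at [1.226, 0.469, -0.049, 1.532, 0.024, 1.141, -0.082], TCP at [0.21, -0.642, 0.223] pointing down, gripper open.
Joint ranges: [-2.59, 2.59], [-0.33, 1.99], [-1.39, 1.29], [0.1, 2.45], [-1.04, 4.18], [0.21, 1.99], [-2.66, 2.66]. Speed limits (rad/s): [2.57, 2.57, 3.14, 3.14, 3.14, 3.14, 3.14].

## Interface

Orientations are given as a rotation vector (axis times angle).
In Python, from cell import robot gives the robot as it stands.
- The arm moves only by the shell command python3 -m jog 'ROWS' [FORCE]. ROWS is a JSON object of lists of equal length, an entry for each row: "offset": the shift along the tool's x, y, z in mm, a list of three; "turn": the turn about the tool's z in degrees; "grip": the finger opening in mm, from 0 to 87. A call has 1 to 20 rows; each row shifts and turns the commanded pose from where the row before left it, along the tool's axes as they then stand; what a row does not reach is not made up. A row lasts 1/8 s, in which the tool goes at most 62.5 mm and 10.7 degrees, less where a joint would pass 70% of its speed; a pose out of reach is approached as far as the arm can. A call is refused whole if a number of a shift passes 62.5 or a number of a turn 10.7, either way. A call with a gripper value outside its range is refused whole. The fingers move at their own pace and stop on an object; FORCE is the grip in N (left out, the last holds). Time passes only in rows, so rows that do not move let the fingers close. It gives the time, the measured TCP pose, the force, the opening and the grip force at its end, in the units of the state.
- robot.state(): the state, without advancing time (a new reading comes with each control period).
- robot.snapshot(name): name is "scene" or "top"; returns a dict with "pixels" (384x512x3 uint8, red, green, blue), "depth" (384x512 float32, m along the optical axis (not along the pixel's ray), 0 where there is no reading), "fovy" (degrees; the focal length in pixels is half the picture's height over the tangent of half this angle, whatever the lens; pixels are square), "cx", "cy" (the principal point, pixels), "R" (3x3) and "t" (3): a world point X has camera coordinates R X + t. Camera axes: x right, y down, z forward; pixel columns grow to the right and rows downward; lengths in m; the calibration is good to about 2 mm. A picture is of the moment at which its call begins.
- robot.hand_in(): hands the job in; it is judged then, once.
The state is a dict: "time": time; "joints": joint angles; "joint_velocities": joint speeds; "effort": joint torques, N m; "tool_pos": TCP position; "eef_rot": TCP orientation; "wrist_force": force on the tool from outside, world axes, zero at the start; "torque": the same for the moment, N m; "width": finger opening in m; "gripper_force": force on a finger pad.
Only numpy, scipy, OpenCV 4.12 (cv2) and the standard library are available. Lean on these libraries where they do the work, as an engineer would, in place of code of your own. Each camera call takes 0.05 s, during which the arm holds its last target. There are 200 camera calls.

## Task

Take the orange tray hook from its rest, drop its tip into the finger hole of the blue specimen tray and with it pull the tray out until it stands about 7 cm out of its housing. Then lift the hook out and lay it back on the rubber pad of its rest, tip hanging down; leave the yellow and green trays as they are.

Things in the scene. Friction and masses are not known exactly. Their poses are not given: they have to be found in the camera images.
- hook_grip (a point): Centre of the orange handle of the tray hook (120 g, loose). The handle is a bar 100 mm long (hook's x), 22 mm wide (y), 20 mm high (z, up); it lies on its flat underside, to be gripped across its 22 mm width from above. From its +x end a steel rod (8 mm thick) runs on to x = +75 mm and there bends straight down (-z). The balance point is within 8 mm of this point.
- hook_tip (a point): Lower end of the hook's down-turned steel tip (8 mm thick), 75 mm ahead (+x) of the handle's centre and 47 mm below it, so 37 mm below the handle's underside. Same axes as hook_grip.
- rest_pad (a point): Centre of the upper face of the black rubber pad on the aluminium tool rest, 50 mm above the table: a fixed flat block 80 mm (x) by 120 mm (y). At the start the hook's handle lies across it roughly along the rest's x, its tip hanging beyond the pad's +x edge and 13 mm clear of the table.
- blue_hole (a point): Centre of the round finger hole (30 mm, right through) at the top face of the blue tray's tongue: a level plate 60 mm long (x), 46 wide, 6 thick, its top 74 mm above the table, free space below. It sticks out of the tray's blue front, the hole 37 mm ahead of it. The tray slides out along this frame's -x, from a cream housing 200 mm deep, 100 wide, 86 high. Moves with the tray.
- blue_tray (a joint): How far the blue tray is out of its housing, in m: 0 = shut (blue front flush with the housing's front), growing as it comes out, up to 0.12. It slides with about 1.5 N of friction and stays where it is left. It starts between 0 and 0.012.
- yellow_hole (a point): The same point on the yellow tray, a like unit beside it, to be left alone. Same axes.
- green_hole (a point): The same point on the green tray, a like unit, to be left alone. Same axes.

How it is judged:
By the outcome, as a careful person would: the job done as asked, in the order asked, and still so for the second after the job is handed in, with the robot touching nothing.
It also fails if it takes over 48 s, if anything falls off the work surface, if the arm or the gripper's body presses on something with over 40 N, if the wrist force passes 120 N, or if a joint passes its speed limit or range.

## Working session

There is one attempt and no reset: what is moved stays moved. The work goes in short steps, Python scripts to look and compute and a shell command to move; the robot and the scene stay as the last step left them, time stands still between calls to the robot, and variables do not carry over. Pictures are saved under pics/ and viewed, at most 10 in all, crops included, and the job is handed in when it is done.

```bash
mkdir -p pics; cat > h.py <<'E'
import numpy as np, cv2
from cell import robot
def snap(n,save=None):
    s=robot.snapshot(n)
    np.savez('/tmp/%s.npz'%n,**s)
    if save: cv2.imwrite('pics/'+save+'.png',s['pixels'][...,::-1])
    return s
def load(n): return dict(np.load('/tmp/%s.npz'%n))
def w(s,u,v,z=None):
    """pixel -> world via depth, or on plane height z"""
    f=192/np.tan(np.radians(float(s['fovy']))/2)
    r=np.array([(u-s['cx'])/f,(v-s['cy'])/f,1.])
    R,t=s['R'],s['t']
    c=-R.T@t; d=R.T@r
    if z is None:
        k=float(s['depth'][int(round(v)),int(round(u))])
    else: k=(z-c[2])/d[2]
    return c+k*d
E
python3 - <<'E'
from h import *
for n in('scene','top'):
    s=snap(n,n+'0'); print(n,s['fovy'],s['cx'],s['cy'],-s['R'].T@s['t'])
st=robot.state();print(st['time'],st['tool_pos'],st['eef_rot'],st['wrist_force'],st['width'])
E
```

```text
scene 53.97963308188671 260.0168295422996 191.63934986544493 [ 1.09559017 -0.46634899  0.83921611]
top 53.31483299397487 262.33782163988786 191.87756190028256 [0.41944374 0.01439259 0.89876382]
0.1 [ 0.20948091 -0.6410987   0.22160594] [-3.10079199e+00 -4.93754007e-01  4.90504585e-04] [-0.33390494 -0.74814043  0.00248947] 0.08687164479098633
```

View pics/top0.png

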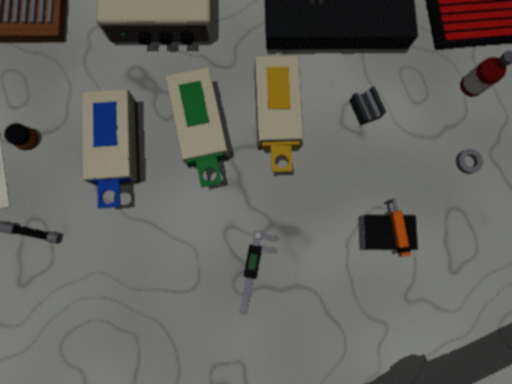

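View pics/scene0.png

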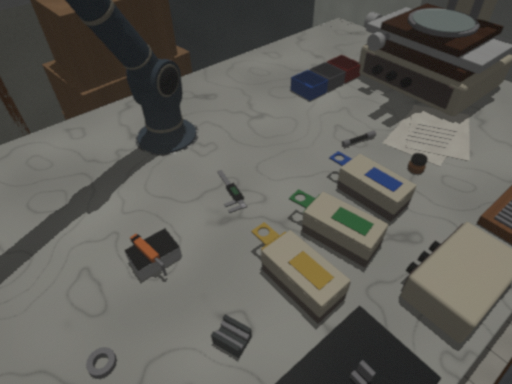

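Top view: the hook lies around (400,232) with its rod to about (391,204), and the blue tongue's hole is around (112,198), with the blue tray at far left. I'll enlarge both.

```bash
python3 - <<'E'
from h import *
s=load('top');p=s['pixels'][...,::-1]
a=cv2.resize(p[190:265,355:430],None,fx=5.3,fy=5.3,interpolation=2)
b=cv2.resize(p[140:215,75:150],None,fx=5.3,fy=5.3,interpolation=2)
o=np.hstack([a,b]);o=np.clip(o*1.5,0,255).astype('uint8')
cv2.imwrite('pics/crop.png',o);print(o.shape)
E
```

```text
(398, 796, 3)
```

View pics/crop.png

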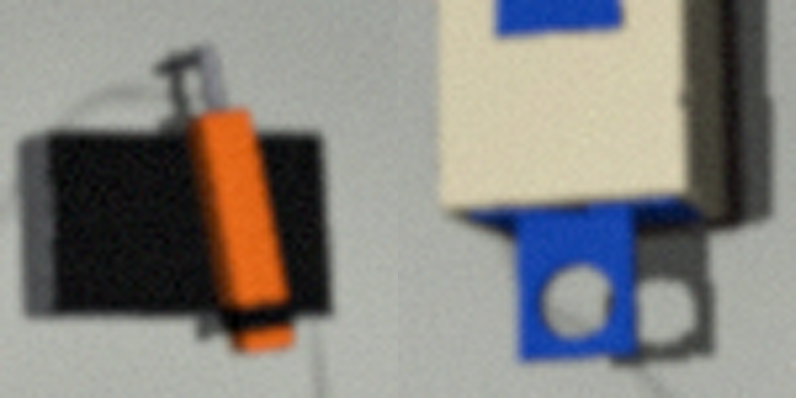

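```bash
python3 - <<'E'
from h import *
s=load('top')
L=lambda x,y,z:w(s,355+x/5.3-.4,190+y/5.3-.4,z)
Rr=lambda x,y,z:w(s,75+(x-398)/5.3-.4,140+y/5.3-.4,z)
np.set_printoptions(precision=4,suppress=True)
f=L(226,112,.07);r=L(265,348,.07);print('hook',f,r,(f+r)/2,np.linalg.norm(f-r),np.degrees(np.arctan2(*(f-r)[1::-1])))
print('rod bend top',L(209,48,.061))
P=[L(*q,.05) for q in((52,135),(322,135),(330,314),(52,314))];print('pad',P,sum(P)/4)
print('hole',Rr(577,302,.074),'corners tongue',Rr(521,360,.074),Rr(637,355,.074))
a=Rr(440,210,.086);b=Rr(690,193,.086);print('front',a,b,np.linalg.norm(a-b),np.degrees(np.arctan2(*(b-a)[1::-1]))+90)
for q in((84,92),(130,90)):print('far',w(s,*q,.086))
for q in((400,231),(100,150)):print(w(s,*q))
# depth-based fits: handle top & housing top
f=192/np.tan(np.radians(float(s['fovy']))/2)
v,u=np.mgrid[:384,:512];d=s['depth'];C=np.stack([(u-s['cx'])/f*d,(v-s['cy'])/f*d,d],-1)
W=(C-s['t'])@s['R']
p=s['pixels'].astype(int)
m=(p[...,0]>150)&(p[...,2]<80)&(p[...,1]<130)&(u>380)&(u<415)&(v>195)&(v<265)&(W[...,2]>.063)
q=W[m];print('handle',m.sum(),np.median(q,0),cv2.minAreaRect((q[:,:2]*1000).astype('f4')))
m=(u>60)&(u<145)&(v>70)&(v<200)&(W[...,2]>.08)&(W[...,2]<.1)
q=W[m];print('housing',m.sum(),np.median(q,0),cv2.minAreaRect((q[:,:2]*1000).astype('f4')))
m=(u>95)&(u<122)&(v>186)&(v<212)&(W[...,2]>.068)&(W[...,2]<.08)
q=W[m];print('tongue',m.sum(),np.median(q,0),cv2.minAreaRect((q[:,:2]*1000).astype('f4')))
import scipy.spatial.transform as T
print(T.Rotation.from_rotvec(robot.state()['eef_rot']).as_matrix())
E
```

```text
hook [ 0.5053 -0.3167  0.07  ] [ 0.408  -0.3245  0.07  ] [ 0.4567 -0.3206  0.07  ] 0.09758835491639432 4.570711269237114
rod bend top [ 0.5336 -0.3154  0.061 ]
pad [array([ 0.4994, -0.249 ,  0.05  ]), array([ 0.4965, -0.3654,  0.05  ]), array([ 0.421 , -0.3617,  0.05  ]), array([ 0.4244, -0.2436,  0.05  ])] [ 0.4603 -0.3049  0.05  ]
hole [0.5509 0.3117 0.074 ] corners tongue [0.5277 0.3332 0.074 ] [0.5287 0.2871 0.074 ]
front [0.5877 0.363  0.086 ] [0.5926 0.264  0.086 ] 0.09912679508141803 2.8171163020719945
far [0.7843 0.3688 0.086 ]
far [0.7878 0.2685 0.086 ]
[ 0.4607 -0.3192  0.0696]
[0.6512 0.3288 0.0861]
handle 96 [ 0.4605 -0.3181  0.0703] ((459.15472412109375, -156.15975952148438), (68.44188690185547, 343.4761962890625), 1.8377739191055298)
housing 4122 [0.6869 0.318  0.0866] ((690.2750854492188, 318.8930358886719), (201.1884002685547, 100.36443328857422), 3.2261369228363037)
tongue 314 [0.5479 0.3132 0.0743] ((551.1004028320312, 311.10272216796875), (44.365074157714844, 45.94673156738281), 2.226379871368408)
[[ 0.9505  0.3106 -0.0006]
 [ 0.3106 -0.9505  0.0017]
 [-0.     -0.0018 -1.    ]]
```

The crop shows the handle's top running from (226,112) to (265,348) and the hole at (577,302). Depths agree: handle 70 mm, tongue 74 mm and housing 200x100 mm. Hook: (0.458,-0.320), yaw about 4.5°. Hole: (0.551,0.312), yaw about 2.5°. I'll go above the hook.

```bash
python3 -m jog '{"offset":[[0,0,0],[0,0,0],[34,-37.5,0],[34,-37.5,0],[34,-37.5,0],[34,-37.5,0],[34,-37.5,10],[34,-37.5,20],[34,-37.5,30],[34,-37.5,30],[0,0,0],[0,0,0]],"turn":[6.8,6.8,0,0,0,0,0,0,0,0,0,0],"grip":[60,60,60,60,60,60,60,60,60,60,60,60]}' 40
python3 - <<'E'
from h import *
from scipy.spatial.transform import Rotation as T
st=robot.state();print(st['tool_pos'],T.from_rotvec(st['eef_rot']).as_matrix())
a=snap('scene')['pixels'][...,::-1]; b=snap('top')['pixels'][...,::-1]
o=np.hstack([cv2.resize(a[200:300,90:190],(400,400),interpolation=2),cv2.resize(b[180:280,345:445],(400,400),interpolation=2)])
cv2.imwrite('pics/above.png',np.clip(o*1.4,0,255).astype('uint8'))
E
```

```text
time: 1.6
tool_pos: [0.457, -0.3218, 0.1324]
eef_rot: [3.139, 0.123, -0.001]
wrist_force: [0.6, -1.1, -0.3]
width: 0.0604
gripper_force: 0.0
[ 0.45698269 -0.32177787  0.13242501] [[ 9.96939159e-01  7.81782188e-02 -6.92086706e-04]
 [ 7.81779589e-02 -9.96939342e-01 -3.95012644e-04]
 [-7.20849850e-04  3.39697647e-04 -9.99999682e-01]]
```

View pics/above.png

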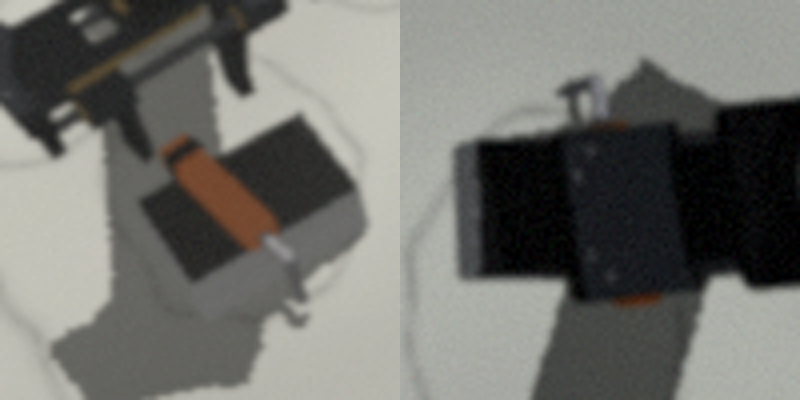

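The fingers straddle the handle in both views: at (400,215) in the left half's scene view, and handle ends show at (615,125) and (640,300) in the top view. Descend and grip.

```bash
python3 -m jog '{"offset":[[0,-1,20],[0,-1,20],[0,0,20],[0,0,12],[0,0,6.5],[0,0,0],[0,0,0],[0,0,0],[0,0,0],[0,0,0],[0,0,0]],"turn":[0,0,0,0,0,0,0,0,0,0,0],"grip":[60,60,60,60,60,60,10,10,10,10,10]}' 40
python3 -m jog '{"offset":[[0,0,0],[0,0,0],[0,0,-5],[0,0,-15],[0,0,-20],[0,0,-20],[0,0,-20],[0,0,-20],[0,0,0]],"turn":[0,0,0,0,0,0,0,0,0],"grip":[10,10,10,10,10,10,10,10,10]}' 40
python3 - <<'E'
from h import *
a=snap('scene')['pixels'][...,::-1]; b=snap('top')['pixels'][...,::-1]
o=np.hstack([cv2.resize(a[170:300,80:210],(400,400),interpolation=2),cv2.resize(b[180:280,345:445],(400,400),interpolation=2)])
cv2.imwrite('pics/lift.png',np.clip(o*1.4,0,255).astype('uint8'))
E
```

```text
time: 3.08
tool_pos: [0.4573, -0.3197, 0.0543]
eef_rot: [3.138, 0.123, 0.001]
wrist_force: [-0.3, -0.9, 0.2]
width: 0.0215
gripper_force: 40.0
time: 4.2
tool_pos: [0.4583, -0.3197, 0.1563]
eef_rot: [3.137, 0.123, 0.006]
wrist_force: [0.3, 0.6, -2.0]
width: 0.0219
gripper_force: 40.0
```

View pics/lift.png

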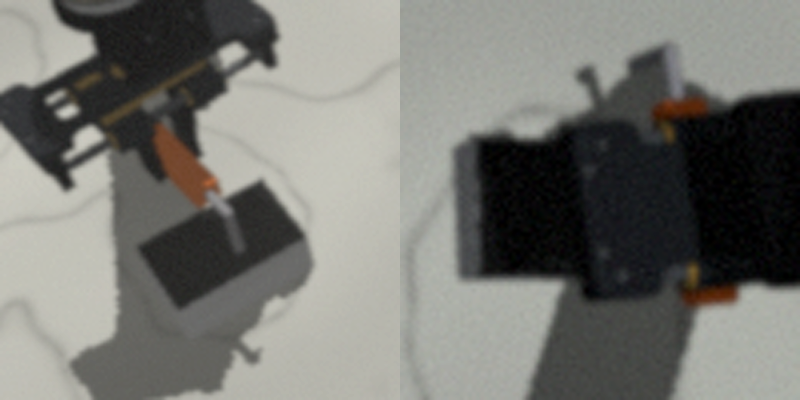

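The hook is held firmly and level (tip hanging at (238,245) left). Carry it to above the blue hole.

```bash
python3 -m jog '{"offset":[[0,0,0],[0.5,-8,0],[1,-16,0],[2,-28,0],[3,-40,0],[3.5,-45,0],[3.5,-45,0],[3.5,-45,0],[3.5,-45,0],[3.5,-45,0],[3.5,-45,0],[3.5,-45,0],[3.5,-45,0],[3.5,-45,0],[3,-45,0],[2.5,-38,0],[1.5,-27,0],[1.5,-16,0],[0.5,-4,0],[0,0,0]],"turn":[2,0,0,0,0,0,0,0,0,0,0,0,0,0,0,0,0,0,0,0],"grip":[10,10,10,10,10,10,10,10,10,10,10,10,10,10,10,10,10,10,10,10]}' 40
python3 -m jog '{"offset":[[0,0,0],[0,0,0]],"turn":[0,0],"grip":[10,10]}'
python3 - <<'E'
from h import *
from scipy.spatial.transform import Rotation as T
st=robot.state();print(st['tool_pos'],T.from_rotvec(st['eef_rot']).as_matrix()[:2,0])
a=snap('scene')['pixels'][...,::-1]; b=snap('top')['pixels'][...,::-1]
o=np.hstack([cv2.resize(a[110:190,290:370],(400,400),interpolation=2),cv2.resize(b[160:240,80:160],(400,400),interpolation=2)])
cv2.imwrite('pics/hover.png',np.clip(o*1.4,0,255).astype('uint8'))
E
```

```text
time: 6.8
tool_pos: [0.4768, 0.3083, 0.1539]
eef_rot: [3.14, 0.067, -0.0]
wrist_force: [-1.1, -0.4, -1.4]
width: 0.0216
gripper_force: 40.0
time: 7.05
tool_pos: [0.4771, 0.3082, 0.1541]
eef_rot: [3.14, 0.066, 0.0]
wrist_force: [0.2, -1.0, -1.2]
width: 0.0216
gripper_force: 40.0
[0.47711767 0.30822248 0.15406049] [0.999116   0.04203829]
```

View pics/hover.png

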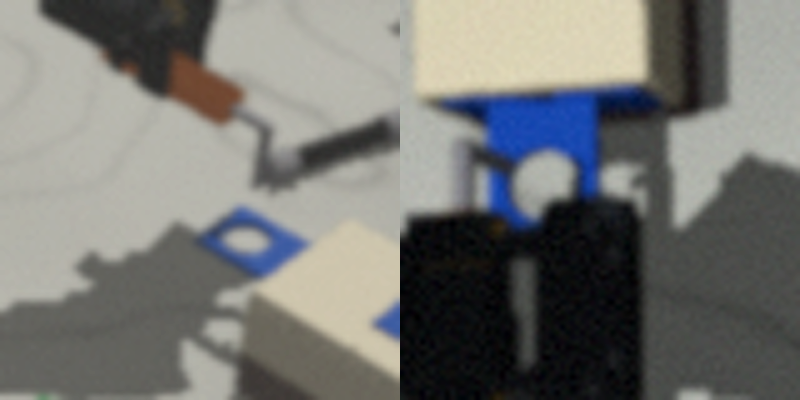

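Left: the tip end is at (262,185), with the hole at (245,238). Right: bend at (463,145), tip end near (516,164), hole (547,185). Compute the offsets.

```bash
python3 - <<'E'
from h import *
np.set_printoptions(precision=4,suppress=True)
s=load('scene');t=load('top')
S=lambda x,y,z:w(s,290+x/5-.4,110+y/5-.4,z); Tt=lambda x,y,z:w(t,80+(x-400)/5-.4,160+y/5-.4,z)
print('tip',S(262,185,.115),Tt(515,164,.115),'bend',Tt(463,146,.161),S(268,127,.161))
print('hole',S(245,238,.074),Tt(547,185,.074))
E
```

```text
tip [0.5538 0.3171 0.115 ] [0.5533 0.3089 0.115 ] bend [0.5529 0.3116 0.161 ] [0.5536 0.3126 0.161 ]
hole [0.5518 0.3124 0.074 ] [0.5508 0.3104 0.074 ]
```

Tip and hole agree within about 2 mm; the slack is 11 mm. Lower it in.

```bash
python3 -m jog '{"offset":[[-2,0,8],[0,0,12],[0,0,14],[0,0,14],[0,0,9],[0,0,4],[0,0,0],[0,0,0]],"turn":[0,0,0,0,0,0,0,0],"grip":[10,10,10,10,10,10,10,10]}'
python3 - <<'E'
from h import *
a=snap('scene')['pixels'][...,::-1]; b=snap('top')['pixels'][...,::-1]
o=np.hstack([cv2.resize(a[110:190,290:370],(400,400),interpolation=2),cv2.resize(b[160:240,80:160],(400,400),interpolation=2)])
cv2.imwrite('pics/in.png',np.clip(o*1.4,0,255).astype('uint8'))
E
```

```text
time: 8.15
tool_pos: [0.4752, 0.3094, 0.0935]
eef_rot: [-3.14, -0.068, -0.001]
wrist_force: [-0.7, 0.6, -1.7]
width: 0.0215
gripper_force: 40.0
```

View pics/in.png

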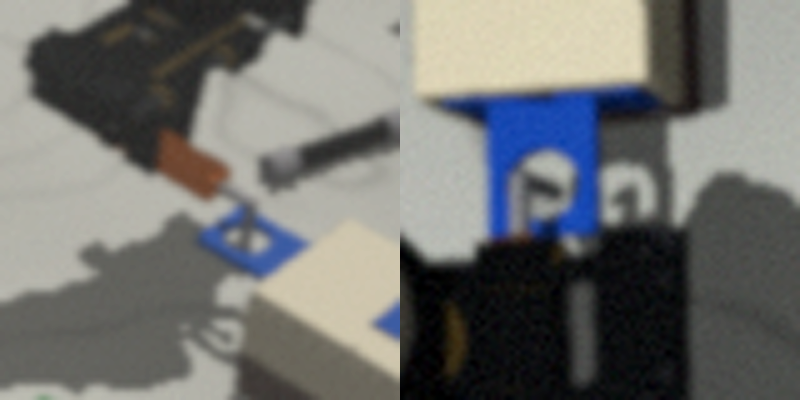

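The tip is through the hole in both views ((248,238) left, (540,190) right), with no contact force. Pull.

```bash
python3 -m jog '{"offset":[[-2,0,0],[-3,0,0],[-3,0,0],[-3,0,0],[-4,0,0],[-5,0,0],[-6,0,0],[-6,0,0],[-6,0,0],[-6,0,0],[-6,0,0],[-6,0,0],[-6,0,0],[-5,0,0],[-3,0,0],[-2,0,0],[0,0,0],[0,0,0]],"turn":[0,0,0,0,0,0,0,0,0,0,0,0,0,0,0,0,0,0],"grip":[10,10,10,10,10,10,10,10,10,10,10,10,10,10,10,10,10,10]}'
cat > m.py <<'E'
from h import *
np.set_printoptions(precision=4,suppress=True)
s=snap('scene');t=snap('top')
def blue(s):
    v,u=np.mgrid[:384,:512];f=192/np.tan(np.radians(float(s['fovy']))/2);d=s['depth']
    W=(np.stack([(u-s['cx'])/f*d,(v-s['cy'])/f*d,d],-1)-s['t'])@s['R'];p=s['pixels'].astype(int)
    m=(p[...,2]>p[...,0]+50)&(p[...,2]>p[...,1]+40)&(abs(W[...,2]-.074)<.004)&(abs(W[...,1]-.31)<.05)
    m2=(abs(W[...,2]-.0865)<.004)&(abs(W[...,1]-.315)<.04)&(p.min(-1)>90)&(W[...,0]>.45)&(W[...,0]<.85)
    return m.sum(),[np.percentile(W[m][:,i],[2,50,98]) for i in (0,1)],np.percentile(W[m2][:,0],[1,99])
for q in(s,t):print(blue(q))
a=s['pixels'][...,::-1];b=t['pixels'][...,::-1]
o=np.hstack([cv2.resize(a[100:200,270:370],(400,400),interpolation=2),cv2.resize(b[160:260,75:175],(400,400),interpolation=2)])
import sys;cv2.imwrite('pics/%s.png'%sys.argv[1],np.clip(o*1.4,0,255).astype('uint8'))
E
python3 m.py pull
```

```text
time: 10.5
tool_pos: [0.4026, 0.3063, 0.093]
eef_rot: [-3.141, -0.069, 0.001]
wrist_force: [0.7, 0.2, -2.4]
width: 0.0215
gripper_force: 40.0
(np.int64(78), [array([0.4755, 0.5159, 0.5325]), array([0.2888, 0.3065, 0.3283])], array([0.5952, 0.7904]))
(np.int64(540), [array([0.4686, 0.5115, 0.5328]), array([0.2789, 0.3091, 0.3447])], array([0.592 , 0.7886]))
```

View pics/pull.png

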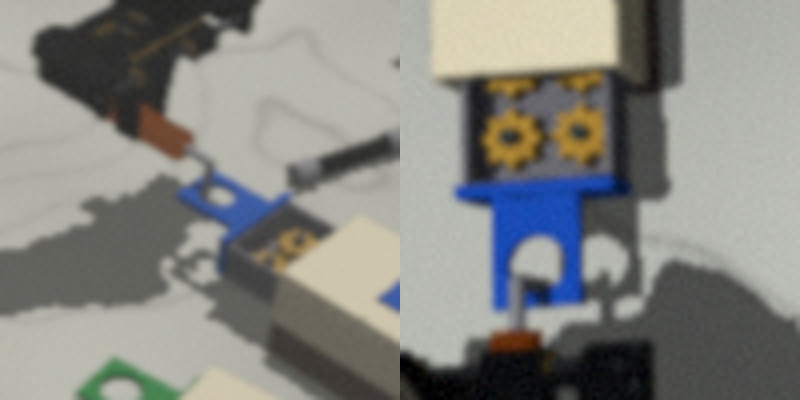

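The tray is out, with the tip at the near edge of its hole (right view: tongue end at y≈305, blue front bottom/top edge at y≈185–195, hole centre (537,262)). Measure how far.

```bash
python3 - <<'E'
from h import *
np.set_printoptions(precision=4,suppress=True)
t=load('top');T=lambda x,y,z:w(t,75+(x-400)/4-.4,160+y/4-.4,z)
print('tongue end',T(495,308,.074),T(583,303,.074),'hole',T(537,262,.074),'housing front',T(434,78,.086),T(615,70,.086))
s=load('scene');S=lambda x,y,z:w(s,270+x/4-.4,100+y/4-.4,z)
print('hole scene',S(221,191,.074),'end mid',S(194,181,.074))
E
```

```text
tongue end [0.4658 0.3296 0.074 ] [0.4672 0.2838 0.074 ] hole [0.4895 0.3086 0.074 ] housing front [0.5879 0.3618 0.086 ] [0.5902 0.2668 0.086 ]
hole scene [0.4895 0.3164 0.074 ] end mid [0.4661 0.3094 0.074 ]
```

Out by about 63 mm; pull 7 mm more, ease back to the hole's centre and lift.

```bash
python3 -m jog '{"offset":[[-2,0,0],[-3,0,0],[-2,0,0],[0,0,0],[0,0,0],[4,0,0],[4,0,0],[2,0,0],[0,0,0],[0,0,-5],[0,0,-12],[0,0,-16],[0,0,-18],[0,0,-14],[0,0,0]],"turn":[0,0,0,0,0,0,0,0,0,0,0,0,0,0,0],"grip":[10,10,10,10,10,10,10,10,10,10,10,10,10,10,10]}'
python3 m.py out
```

```text
time: 12.48
tool_pos: [0.4067, 0.3067, 0.1596]
eef_rot: [-3.139, -0.068, -0.004]
wrist_force: [0.5, 0.0, -1.6]
width: 0.0219
gripper_force: 40.0
(np.int64(69), [array([0.4781, 0.5115, 0.5254]), array([0.2854, 0.3073, 0.328 ])], array([0.5938, 0.7907]))
(np.int64(514), [array([0.4622, 0.5064, 0.5259]), array([0.2751, 0.3108, 0.3434])], array([0.592 , 0.7889]))
```

View pics/out.png

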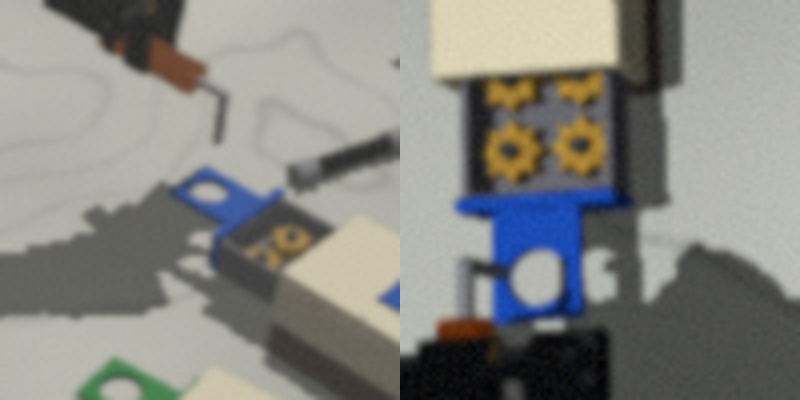

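The tip is clear (218,140 left), and the tray stands about 70 mm out (right: tongue end moved to y≈320). Carry the hook back to the rest.

```bash
python3 -m jog '{"offset":[[8,3,0],[8,10,0],[8.5,20,0],[0,32,0],[0,40,0],[0,45,0],[0,45,0],[0,45,0],[0,45,0],[0,45,0],[0,45,0],[0,45,0],[0,45,0],[0,45,0],[0,42,0],[0,34,0],[0,22,0],[0,12,0],[0,0,0],[0,0,0]],"turn":[0,0,0,0,0,0,0,0,0,0,0,0,0,0,0,0,0,0,0,0],"grip":[10,10,10,10,10,10,10,10,10,10,10,10,10,10,10,10,10,10,10,10]}'
```

```text
time: 15.08
tool_pos: [0.4576, -0.3107, 0.158]
eef_rot: [-3.14, -0.071, 0.0]
wrist_force: [-0.7, -0.5, -1.7]
width: 0.0214
gripper_force: 40.0
```

```bash
python3 -m jog '{"offset":[[0,0,10],[0,0,20],[0,0,22],[0,0,20],[0,0,12],[0,0,8],[0,0,4],[0,0,3],[0,0,2],[0,0,1],[0,0,0],[0,0,0]],"turn":[0,0,0,0,0,0,0,0,0,0,0,0],"grip":[10,10,10,10,10,10,10,10,10,10,10,10]}'
```

```text
time: 16.58
tool_pos: [0.4575, -0.3123, 0.0562]
eef_rot: [3.141, 0.068, 0.0]
wrist_force: [-0.6, -0.3, -2.1]
width: 0.0218
gripper_force: 40.0
```

```bash
python3 -m jog '{"offset":[[0,0,0.7],[0,0,0.7],[0,0,0.5],[0,0,0],[0,0,0]],"turn":[0,0,0,0,0],"grip":[10,10,10,10,10]}'
```

```text
time: 17.2
tool_pos: [0.4573, -0.3122, 0.0542]
eef_rot: [3.141, 0.068, -0.0]
wrist_force: [-0.9, 1.6, 1.2]
width: 0.0216
gripper_force: 40.0
```

Contact on the pad. Release and withdraw.

```bash
python3 -m jog '{"offset":[[0,0,0],[0,0,0],[0,0,0],[0,0,0],[0,0,0],[0,0,-4],[0,0,-15],[0,0,-30],[0,0,-40],[0,0,-40],[-20,40,-20],[-20,60,0],[-10,60,0],[0,60,0],[0,30,0],[0,0,0]],"turn":[0,0,0,0,0,0,0,0,0,0,0,0,0,0,0,0],"grip":[26,32,40,50,60,60,60,60,60,60,60,60,60,60,60,60]}'
python3 - <<'E'
from h import *
snap('scene');b=snap('top')['pixels'][...,::-1]
cv2.imwrite('pics/end.png',np.clip(cv2.resize(b,(768,576),interpolation=2)*1.2,0,255).astype('uint8'))
E
```

```text
time: 19.2
tool_pos: [0.4171, -0.566, 0.2036]
eef_rot: [3.14, 0.063, -0.0]
wrist_force: [-1.0, 0.5, -0.2]
width: 0.06
gripper_force: 0.0
```

View pics/end.png

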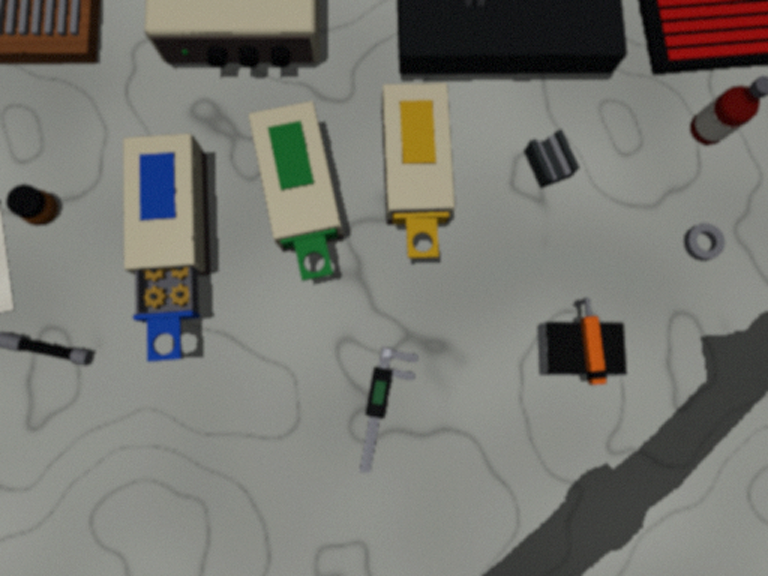

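The hook lies on its pad (594,345) with its tip over the +x edge. The blue tray is out, hole at (164,343), and green and yellow are unchanged. Last check of the distance, then hand in.

```bash
python3 - <<'E'
from h import *
t=load('top');h=w(t,164/1.5-.3,343/1.5-.3,.074);q=.5895-.037-h[0];print(h,q)
if .064<q<.076: print(robot.hand_in())
E
```

```text
[0.482605   0.30795235 0.074     ] 0.06989499757195955
the job is handed in; nothing more can be done
None
```

The blue tray stands about 70 mm out of its housing (camera estimate), the hook is back on its rest pad with the tip hanging down, the yellow and green trays were left alone, and the job is handed in at about 19 s.

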